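Put the spare fuses away in the push-to-open spares case

ROBOT

A 6-joint arm with a two-finger parallel gripper is mounted at the origin on a cart in front of the work surface, level with it; the furniture and walls round the work are solid. World frame = base frame: x ahead of the robot, y to its left, z up, the work surface at z = 0. Lengths are in mm, angles in rad, forces in N, time in s.
With the tool pointing down it reaches from about 400 to 925 mm from the base axis. Payload 12.5 kg.
Tool frame: the origin (TCP) lies midway between the tips of the shut fingers; the grasp point (between the pads) lies 19 mm behind it; z points along the fingers, y is the line along which they close (so a half turn about z gives the same grasp; the last joint's range is limited). The gripper opens to 95 mm and grips with 3 to 60 N. Pads are 20 mm wide; open, the fingers measure 119 mm over their backs; the gripper's body (75 mm by 180 mm) begins 59 mm behind the grasp point.
Start: joints at [1.062, 0.491, 1.559, -0, 1.092, -0.106], TCP at [244.983, 575.005, 214.661] pointing down, gripper open.
Joint ranges: [-3.1, 3.1], [-0.84, 2.19], [0.05, 2.79], [-1.13, 4.28], [0.06, 2.93], [-2.69, 2.69]. Speed limits (rad/s): [2.22, 2.22, 2.79, 3.14, 3.14, 3.14].

INTERFACE

Orientations are given as [roll, pitch, yaw] about the fixed x, y, z axes, in that order (R = Rz(yaw) Ry(pitch) Rx(roll)).
In Python, from cell import state, viewer, env, models gives the robot as it stands. The module is installed in compiled form; this text tells all that it offers.
- The arm moves only by the tool arm_command, never from a script. Its argument "rows" is a list of rows, each a list of 2 entries, a list of its own where there are three numbers: the shift along the tool's x, y, z normalised to -1 to 1, where 1 is 0.25 m, then the turn about the tool's z normalised to -1 to 1, where 1 is pi rad. A call has exactly 5 rows; each row shifts and turns the commanded pose from where the row before left it, along the tool's axes as they then stand; what a row does not reach is not made up. A row lasts 1/10 s, in which the tool goes at most 50 mm and 8.59 degrees, less where a joint would pass 70% of its speed; a pose out of reach is approached as far as the arm can. A call with a number of a shift or a turn outside -1 to 1 is refused whole. A call with a gripper value outside its range is refused whole. "claw" is the opening, from 0 (shut) to 1 (fully open), set as the call begins (left out, the last holds). The fingers move at their own pace and stop on an object; the grip force is fixed at half the most. Time passes only in rows, so rows that do not move let the fingers close, or fill a call up. It gives the time, the measured TCP pose, the force, the opening and the grip force at its end, in the units of the state.
- state(): the state, without advancing time (a new reading comes with each control period).
- viewer.read_camera(name): name is "scene" or "top" or "wrist"; returns (picture, depth): 480x640x3 uint8, red, green, blue; 480x640 float32, mm along the optical axis (not along the pixel's ray), 0 where there is no reading.
- viewer.get_calibration(name): a dict with "camera_matrix" (3x3 intrinsics, pixels), "world_to_cam" (4x4, takes a point from world to camera coordinates). Camera axes: x right, y up, looking along -z (the intrinsics and any distortion apply to the point x, -y, -z); pixel columns grow to the right and rows downward; lengths in mm; the calibration is good to about 2 mm. A picture is of the moment at which its call begins: read the wrist's pose just before it. get_calibration takes no time and is no camera call; for the wrist camera it gives the pose at the moment of the call.
- env.job_done(): hands the job in; it is judged then, once.
Trained networks look in the newest picture that a camera, given by its name, has taken for a name from the list of things; names that differ only in an ending like _2 or _b are one class to them, and where a whole thing is asked for, a point or a joint stands for the part that bears it (a point fixed in the world has none). Each returns a list of dicts, best first, with "confidence" (0 to 1); they miss things now and then, are a little off and sometimes report something else, mostly with a low value. They report only what shows in the picture. A call takes as long as a camera call. They do not tell look-alikes from the thing itself.
- models.search_frame(camera, label): "position" ([x, y, z] in mm, in world coordinates, good to about 4 mm: the middle of the surface that is visible of it).
- models.mark_of(camera, label): "position" ([x, y, z] in mm, in world coordinates, good to about 4 mm: a listed point, or the origin of a listed thing).
The state is a dict: "t": time; "joints": joint angles; "qvel": joint speeds; "tau": joint torques, N m; "eef_pos": TCP position; "tcp_rot": TCP orientation; "ft_force": force on the tool from outside, world axes, zero at the start; "moment": the same for the moment, N m; "opening": opening from 0.0 (shut) to 1.0 (fully open); "grip_force": force on a finger pad.
Only numpy, scipy, OpenCV 4.12 (cv2) and the standard library are available. Lean on these libraries where they do the work, as an engineer would, in place of code of your own. Each camera call takes 0.05 s, during which the arm holds its last target. There are 200 camera calls.

TASK

Press the round latch button on top of the low grey spares case so that its hidden drawer springs out, and draw it fully open. Lay every loose white bolt-down fuse from the bench flat in a lane of its own in the drawer, lengthwise from front to back, then push the drawer fully home until it latches and stays shut. Leave the multimeter, the black tape and the solder reel where they are.

Things in the scene. Friction and masses are not known exactly. Their poses are not given: they have to be found in the camera images.
- spares_case: Spares case: low grey sheet-steel case fixed to the bench, 162 mm deep (x), 288 mm wide (y), flat roof 56 mm up, vent slots in its ends, no handle. Origin: centre of its underside; x to its back, -x is its front, facing the robot or turned a little, z up. Its whole front is the flush panel of a hidden drawer, shut and latched at the start.
- drawer (a joint): How far the drawer is out (m, along the case's -x): 0 fully home, about 0.002 latched, 0.135 at the stop. When freed, a spring ejector (6 N home, 2 N at 0.06) sends it out to about 0.06; beyond that only 1 N of friction, and it stays where left. The latch snaps in by itself when the drawer is pushed right home (up to about 12 N); let go short of that it springs out.
- drawer_edge (a point): Middle of the top edge of the drawer's front panel (moves with it; axes as the case's). Panel 12 mm thick, 288 mm wide, plain outer face 6 mm in front of this point, top 55.5 mm and bottom 3 mm above the bench. With the drawer out, the space behind the panel is free 38 mm down and back to the case's front edge (that gap = how far the drawer is out).
- drawer_floor (a point): Centre of the drawer's inner floor, 10 mm above the bench (moves with it; axes as the case's: x back, y left, z up). Tray 120 (x) by 240 mm (y), sides 24 mm high. Four strips 12 mm wide, 6 mm high part the floor into five lanes, 36 mm wide, along x, middle lines at y = -96, -48, 0, 48, 96 mm. A fuse in a lane has its middle 11 mm above this point. At the stop the tray's rear is 11 mm clear of the case's front.
- latch (a joint): Travel of the latch button downward (m): 0 up, 0.008 fully pressed; springs back. 1.5 N to start, about 4.2 N fully down; frees the drawer at about 0.005.
- button_top (a point): Middle of the top of the latch button: plain round aluminium push button, 22 mm across, standing 13 mm above the case's roof near its front right corner (seen from the robot); goes straight down by 8 mm.
- fuse_1_mid (a point): Middle of fuse_1, a loose bolt-down fuse: white ceramic body 22 mm across and 44 mm long with a flat metal blade at each end, 102 mm over all, 70 g; lies flat on the bench, its middle 11 mm up. y is its long axis. Grasp it across the white body. Three to five alike are present; absent ones give None.
- fuse_2_mid (a point): Middle of fuse_2, a loose bolt-down fuse: white ceramic body 22 mm across and 44 mm long with a flat metal blade at each end, 102 mm over all, 70 g; lies flat on the bench, its middle 11 mm up. y is its long axis. Grasp it across the white body. Three to five alike are present; absent ones give None.
- fuse_3_mid (a point): Middle of fuse_3, a loose bolt-down fuse: white ceramic body 22 mm across and 44 mm long with a flat metal blade at each end, 102 mm over all, 70 g; lies flat on the bench, its middle 11 mm up. y is its long axis. Grasp it across the white body. Three to five alike are present; absent ones give None.
- fuse_4_mid (a point): Middle of fuse_4, a loose bolt-down fuse: white ceramic body 22 mm across and 44 mm long with a flat metal blade at each end, 102 mm over all, 70 g; lies flat on the bench, its middle 11 mm up. y is its long axis. Grasp it across the white body. Three to five alike are present; absent ones give None.
- fuse_5_mid (a point): Middle of fuse_5, a loose bolt-down fuse: white ceramic body 22 mm across and 44 mm long with a flat metal blade at each end, 102 mm over all, 70 g; lies flat on the bench, its middle 11 mm up. y is its long axis. Grasp it across the white body. Three to five alike are present; absent ones give None.
- multimeter: Bystander: hand-held multimeter lying on its back, 155 x 76 x 44 mm; origin at the centre of its underside.
- tape_black: Bystander: roll of black tape lying flat, 72 mm across, 19 mm high; origin at the centre of its underside.
- solder_spool: Bystander: upright reel of solder, 52 mm across, 41 mm high; origin at the centre of its underside.
Not all that is in view belongs to the job. Leave any orange look-alike of the part that bears fuse_3_mid alone.

How it is judged (in metres and radians):
On the way, in this order (a step that is already met when the one before it is completed fails the run):
1. the latch has been pressed and the drawer has been drawn out, more than 110 mm (value of joint drawer above 0.11 m), for 0.2 s.
2. every fuse present lies in a lane of the drawer while it is still out (y of fuse_1_mid in the frame of drawer_floor between -0.112 and 0.112 m and x of fuse_1_mid in the frame of drawer_floor between -0.012 and 0.012 m and z of fuse_1_mid in the frame of drawer_floor between 0.007 and 0.0135 m and angle between the y axis of each of fuse_1_mid, fuse_2_mid, fuse_3_mid, fuse_4_mid, fuse_5_mid and the x axis of drawer_floor, either way round below 0.35 rad and y of fuse_2_mid in the frame of drawer_floor between -0.112 and 0.112 m and x of fuse_2_mid in the frame of drawer_floor between -0.012 and 0.012 m and z of fuse_2_mid in the frame of drawer_floor between 0.007 and 0.0135 m and y of fuse_3_mid in the frame of drawer_floor between -0.112 and 0.112 m and x of fuse_3_mid in the frame of drawer_floor between -0.012 and 0.012 m and z of fuse_3_mid in the frame of drawer_floor between 0.007 and 0.0135 m and y of fuse_4_mid in the frame of drawer_floor between -0.112 and 0.112 m and x of fuse_4_mid in the frame of drawer_floor between -0.012 and 0.012 m and z of fuse_4_mid in the frame of drawer_floor between 0.007 and 0.0135 m and y of fuse_5_mid in the frame of drawer_floor between -0.112 and 0.112 m and x of fuse_5_mid in the frame of drawer_floor between -0.012 and 0.012 m and z of fuse_5_mid in the frame of drawer_floor between 0.007 and 0.0135 m and value of joint drawer above 0.05 m), for 0.3 s.
At the end, for the whole second after the job is handed in: Every fuse present lies flat in a lane of its own in the drawer (its middle 7 to 13.5 mm above the drawer's floor, so not on a strip or on another fuse, and within 12 mm of the tray's mid-depth; long axis within 0.35 rad of front to back), and the drawer is shut and latched (out by less than 6 mm) (y of fuse_1_mid in the frame of drawer_floor between -0.112 and 0.112 m and x of fuse_1_mid in the frame of drawer_floor between -0.012 and 0.012 m and z of fuse_1_mid in the frame of drawer_floor between 0.007 and 0.0135 m and angle between the y axis of each of fuse_1_mid, fuse_2_mid, fuse_3_mid, fuse_4_mid, fuse_5_mid and the x axis of drawer_floor, either way round below 0.35 rad and y of fuse_2_mid in the frame of drawer_floor between -0.112 and 0.112 m and x of fuse_2_mid in the frame of drawer_floor between -0.012 and 0.012 m and z of fuse_2_mid in the frame of drawer_floor between 0.007 and 0.0135 m and y of fuse_3_mid in the frame of drawer_floor between -0.112 and 0.112 m and x of fuse_3_mid in the frame of drawer_floor between -0.012 and 0.012 m and z of fuse_3_mid in the frame of drawer_floor between 0.007 and 0.0135 m and y of fuse_4_mid in the frame of drawer_floor between -0.112 and 0.112 m and x of fuse_4_mid in the frame of drawer_floor between -0.012 and 0.012 m and z of fuse_4_mid in the frame of drawer_floor between 0.007 and 0.0135 m and y of fuse_5_mid in the frame of drawer_floor between -0.112 and 0.112 m and x of fuse_5_mid in the frame of drawer_floor between -0.012 and 0.012 m and z of fuse_5_mid in the frame of drawer_floor between 0.007 and 0.0135 m and value of joint drawer below 0.006 m); the robot touches nothing.
It fails at once if the multimeter is moved more than 3 cm (distance of multimeter from where it was at the start of the episode above 0.03 m).
It fails at once if the roll of black tape is moved more than 3 cm (distance of tape_black from where it was at the start of the episode above 0.03 m).
It fails at once if the solder reel is moved more than 3 cm (distance of solder_spool from where it was at the start of the episode above 0.03 m).
Of fuse_1, fuse_2, fuse_3, fuse_4, fuse_5 only 3 to 5 are there at a start; the rules pass over those that are not, and their reading is None.
At some moment in a run one of fuse_1, fuse_2, fuse_3, fuse_4, fuse_5 may be knocked a few centimetres aside while the robot is not near it.
Once in a run the grip may slacken for a moment while it holds something.
It also fails if it takes over 210 s, if anything falls off the work surface, if the arm or the gripper's body presses on something with over 40 N, if the wrist force passes 120 N, or if a joint passes its speed limit or range.

## Working session

There is one attempt and no reset: what is moved stays moved. The work goes in short steps, Python scripts to look and compute and a tool call to move; the robot and the scene stay as the last step left them, time stands still between calls to the robot, and variables do not carry over. Pictures are saved under pics/ and viewed, at most 14 in all, crops included, and the job is handed in when it is done.

Besides the shell and the picture viewer there is one more tool, called after "Call:" by a JSON object that holds its "op" and its "data", one argument or row to a line. arm_command: Moves the arm, as the interface text tells. Scaled input: -1 to 1 covers 0.25 m each way for a shift and pi rad each way for a turn. Its arguments: {"type":"object","properties":{"rows":{"type":"array","items":{"type":"array"}},"claw":{"type":"number"}},"required":["rows"]}

```bash
mkdir -p pics; cat > h.py <<'E'
from cell import state, viewer, env, models
import numpy as np, cv2
def snap(c,f):
    s=state(); K=viewer.get_calibration(c); p,d=viewer.read_camera(c)
    cv2.imwrite('pics/'+f,p[:,:,::-1]); return p,d,K
def px2w(K,d,u,v):
    M=np.array(K['camera_matrix']);T=np.array(K['world_to_cam']);z=d[int(v),int(u)]
    c=np.array([(u-M[0,2])/M[0,0]*z,-(v-M[1,2])/M[1,1]*z,-z,1]); return (np.linalg.inv(T)@c)[:3]
def w2px(K,P):
    M=np.array(K['camera_matrix']);T=np.array(K['world_to_cam']);c=T@np.append(P,1)
    return M[0,2]+M[0,0]*c[0]/-c[2], M[1,2]+M[1,1]*c[1]/c[2]
E
python3 - <<'E'
from h import *
np.set_printoptions(precision=1,suppress=True)
s=state();print({k:np.round(v,3) for k,v in s.items()})
p,d,K=snap('top','top0.png'); np.savez('top0.npz',p=p,d=d,M=K['camera_matrix'],T=K['world_to_cam'])
print(K)
for n in ['spares_case','button_top','drawer_edge','fuse_1_mid','multimeter','tape_black','solder_spool']:
    for r in models.mark_of('top',n): print(n,r['confidence'],np.array(r['position']),np.array(w2px(K,r['position'])))
snap('scene','scene0.png')
E
```

```text
{'t': np.float64(0.0), 'joints': array([ 1.1,  0.5,  1.6,  0. ,  1.1, -0.1]), 'qvel': array([-0.,  0.,  0., -0., -0.,  0.]), 'tau': array([ -0. , -61.3, -25.8,   0.1,   0. ,  -0. ]), 'eef_pos': array([244.8, 574.8, 214.1]), 'tcp_rot': array([-3.1, -0. ,  2.7]), 'ft_force': array([ 0.3, -0. ,  0.4]), 'moment': array([-0.,  0.,  0.]), 'grip_force': np.float64(0.0), 'opening': np.float64(1.0)}
{'camera_matrix': array([[556.3,   0. , 321.3],
       [  0. , 556.3, 242. ],
       [  0. ,   0. ,   1. ]]), 'world_to_cam': array([[   -0. ,    -1. ,    -0. ,     8.2],
       [    1. ,    -0. ,     0.2,  -625.8],
       [   -0.2,     0. ,     1. , -1308.8],
       [    0. ,     0. ,     0. ,     1. ]])}
spares_case 0.69 [680.2 112.9   2.1] [268.  229.2]
spares_case 0.6 [ 475.1 -135.5   11.5] [368.9 302.8]
button_top 0.56 [640.7 -13.6  71.8] [317.  235.7]
drawer_edge 0.81 [596.8 109.   53.6] [268.6 257. ]
drawer_edge 0.74 [ 784.2 -137.6    0.2] [361.4 186.5]
multimeter 0.67 [ 784.7 -136.3   -1.4] [360.9 186.6]
tape_black 0.82 [497.6 427.2   1.1] [146.2 305.5]
solder_spool 0.92 [ 652.4 -441.1   -7.3] [480.3 229.9]
```

View pics/top0.png

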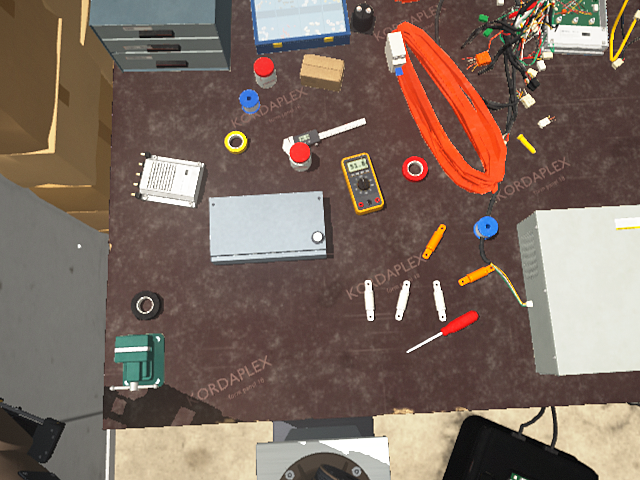

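View pics/scene0.png

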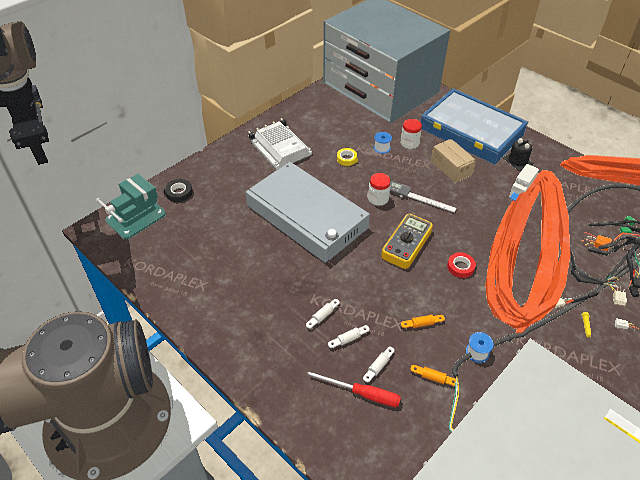

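The top view shows three white fuses at about (369,300), (402,300) and (438,300), and orange look-alikes at (433,242) and (477,275), which stay put. The case is at about (268,228) with its button at (318,237). The multimeter is at (362,183), the black tape at (146,305) and the solder reel at (486,227).

```bash
cat >> h.py <<'E'
def cloud(K,d):
    M=np.array(K['camera_matrix']);T=np.array(K['world_to_cam']);v,u=np.indices(d.shape)
    c=np.stack([(u-M[0,2])/M[0,0]*d,-(v-M[1,2])/M[1,1]*d,-d,np.ones_like(d)],-1); return (c@np.linalg.inv(T).T)[...,:3]
def fuses(p,W,lo=150,zr=(5,40),amin=60):
    hsv=cv2.cvtColor(p,cv2.COLOR_RGB2HSV); m=((hsv[...,1]<45)&(hsv[...,2]>lo)&(W[...,2]>zr[0])&(W[...,2]<zr[1])).astype(np.uint8)
    n,l,st,ce=cv2.connectedComponentsWithStats(m); out=[]
    for i in range(1,n):
        if st[i,4]<amin: continue
        q=W[l==i][:,:2].astype(np.float32); (c,wh,a)=cv2.minAreaRect(q)
        b=cv2.boxPoints((c,wh,a)); e=b[1]-b[0] if np.linalg.norm(b[1]-b[0])>np.linalg.norm(b[2]-b[1]) else b[2]-b[1]
        out.append((ce[i],np.array(c),np.array(wh),np.arctan2(e[1],e[0])%np.pi,np.median(W[l==i][:,2])))
    return out
E
python3 - <<'E'
from h import *
np.set_printoptions(precision=3,suppress=True)
a=np.load('top0.npz');p,d=a['p'],a['d'];K=dict(camera_matrix=a['M'],world_to_cam=a['T']);W=cloud(K,d)
for f in fuses(p,W,zr=(-3,40)):
    if abs(f[1][1])<500 and f[1][0]<1000: print(*f)
# case roof
m=(abs(W[...,2]-56)<6)&(abs(W[...,0]-680)<130)&(abs(W[...,1]-110)<200)
c,wh,an=cv2.minAreaRect(W[m][:,:2].astype(np.float32));print('roof',c,wh,an,cv2.boxPoints((c,wh,an)),np.median(W[m][:,2]))
m=(W[...,2]>64)&(W[...,2]<75)&(abs(W[...,0]-640)<40)&(abs(W[...,1]+10)<40);print('btn',W[m].mean(0),m.sum())
print('bench',np.median(W[300:380,200:300,2]))
for n in ['fuse_1_mid','fuse_2_mid','fuse_3_mid']:
    for c in ['top']:
        for r in models.search_frame(c,n)[:6]: print(n,r['confidence'],np.array(r['position']))
for r in models.mark_of('scene','button_top'):print(r)
from scipy.spatial.transform import Rotation as R
s=state();print(R.from_euler('xyz',s['tcp_rot']).as_matrix(),s['joints'])
cv2.imwrite('pics/crop0.png',cv2.resize(p[215:340,330:500,::-1],None,fx=4,fy=4))
E
```

```text
[341.731 128.105] [948.893 -94.605] [ 19.574 136.499] 1.8746408 9.849804330582401
[287.409 144.263] [911.     54.477] [31.556 48.242] 2.618514 10.775944434342591
[170.539 183.274] [824.521 368.844] [161.565 123.985] 1.3615328 31.837804454349225
[356.849 164.656] [ 834.224 -126.76 ] [23.008 48.199] 1.782337 34.11495133356175
[415.809 167.235] [ 821.672 -279.997] [37.818 41.549] 3.0640635 15.336813128283438
[368.883 299.919] [ 483.792 -135.903] [102.79   21.055] 0.014270273 17.4715097065814
[402.348 299.85 ] [ 478.657 -220.047] [ 21.5   102.041] 2.8162687 17.38130967000734
[439.163 300.247] [ 472.633 -311.671] [103.042  24.358] 0.1795728 17.322108485214017
[144.078 304.356] [497.953 425.725] [42.167 41.188] 0.54221684 19.606203676053838
[424.362 341.897] [ 370.346 -264.205] [ 8.037 99.192] 2.01442 17.533923910477142
[325.177 455.516] [109.404  -0.477] [319.711  96.322] 1.5368153 1.7152713490036149
roof (678.1913452148438, 110.62197875976562) (167.09703063964844, 288.4511413574219) 0.5520207285881042 [[593.257 254.036]
 [596.036 -34.402]
 [763.125 -32.792]
 [760.346 255.646]] 57.870399981985656
btn [639.021 -13.517  69.249] 78
bench 1.9063200225704122
fuse_2_mid 0.8 [ 477.2 -221.4   18.5]
fuse_3_mid 0.78 [ 527.6 -410.8   19.2]
fuse_3_mid 0.56 [ 620.7 -309.3   17. ]
{'position': [638.8, -21.8, 67.7], 'confidence': 0.65}
[[-0.92   0.392  0.   ]
 [ 0.392  0.92   0.   ]
 [-0.     0.    -1.   ]] [ 1.062  0.491  1.559 -0.     1.092 -0.106]
```

View pics/crop0.png

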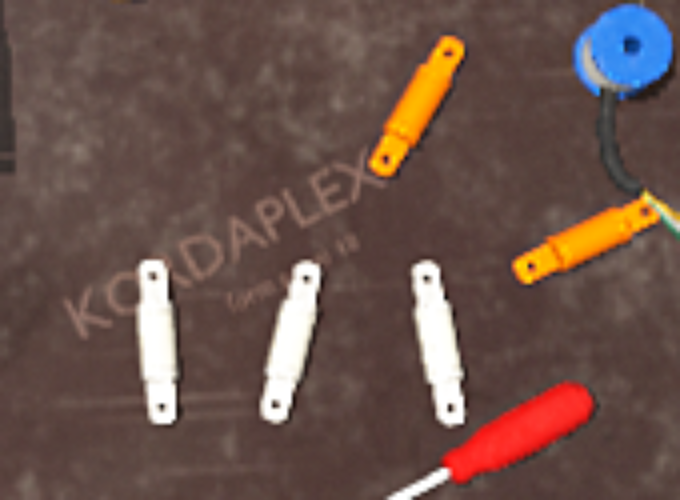

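The crop confirms three white fuses as ours and the two orange ones as look-alikes. Next is the case yaw, while I start moving: align the tool with world x first.

```bash
python3 - <<'E'
from h import *
a=np.load('top0.npz');p,d=a['p'],a['d'];K=dict(camera_matrix=a['M'],world_to_cam=a['T']);W=cloud(K,d)
print(a['T'])
m=(abs(W[...,2]-58)<5)
A=[];B=[]
for u in range(220,318,4):
    v=np.where(m[185:268,u])[0]+185; A.append(W[v.max(),u,:2]);B.append(W[v.min(),u,:2])
for n,Q in(('front',A),('back',B)):
    Q=np.array(Q);f=np.polyfit(Q[:,1],Q[:,0],1);print(n,'slope',f,'at y110',np.polyval(f,110),'resid',np.std(Q[:,0]-np.polyval(f,Q[:,1])))
A=[];B=[]
for v in range(205,245,3):
    u=np.where(m[v,190:340])[0]+190; A.append(W[v,u.min(),:2]);B.append(W[v,u.max(),:2])
for n,Q in(('left',A),('right',B)):
    Q=np.array(Q);f=np.polyfit(Q[:,0],Q[:,1],1);print(n,'slope',f,'at x680',np.polyval(f,680))
E
```

```text
[[-4.99673374e-02 -9.98741366e-01 -4.35300142e-03  8.15195122e+00]
 [ 9.76558483e-01 -4.97702723e-02  2.09419317e-01 -6.25846422e+02]
 [-2.09372385e-01  6.21316519e-03  9.77816241e-01 -1.30880131e+03]
 [ 0.00000000e+00  0.00000000e+00  0.00000000e+00  1.00000000e+00]]
front slope [-1.82100815e-02  5.98948247e+02] at y110 596.9451377353782 resid 1.7623460571050895
back slope [-1.86088415e-02  7.60918155e+02] at y110 758.8711820921169 resid 1.1185621851378977
left slope [3.43501819e-03 2.50468278e+02] at x680 252.8040902082157
right slope [ 8.79855166e-03 -3.77824760e+01] at x680 -31.799460846114908
```

Call:
{"op": "arm_command", "data": {
  "rows": [
    [[0,0,0],-0.0427],
    [[0,0,0],-0.0427],
    [[0,0,0],-0.0427],
    [[0,0,0],0],
    [[0,0,0],0]
  ],
  "claw": 0
}}

```text
t: 1.15
eef_pos: [245.0, 575.0, 214.7]
tcp_rot: [3.141, 0.0, 3.137]
ft_force: [-0.7, -1.0, -0.3]
opening: 0.636
grip_force: 0.0
```

Call:
{"op": "arm_command", "data": {
  "rows": [
    [[-0.0788,-0.1176,0],0],
    [[-0.0788,-0.1176,0],0],
    [[-0.0788,-0.1176,0],0],
    [[-0.0788,-0.1176,0],0],
    [[-0.0788,-0.1176,0],0]
  ]
}}

```text
t: 1.65
eef_pos: [344.1, 426.8, 214.8]
tcp_rot: [3.141, 0.0, 3.138]
ft_force: [0.9, -0.2, 0.0]
opening: 0.214
grip_force: 0.0
```

Call:
{"op": "arm_command", "data": {
  "rows": [
    [[-0.0788,-0.1176,0],0],
    [[-0.0788,-0.1176,0],0],
    [[-0.0788,-0.1176,0],0],
    [[-0.0788,-0.1176,0],0],
    [[-0.0788,-0.1176,0],0]
  ]
}}

```text
t: 2.15
eef_pos: [442.6, 279.7, 214.8]
tcp_rot: [3.141, 0.0, 3.137]
ft_force: [0.4, -0.5, 0.5]
opening: 0.007
grip_force: 0.0
```

Call:
{"op": "arm_command", "data": {
  "rows": [
    [[-0.0788,-0.1176,0],0],
    [[-0.0788,-0.1176,0],0],
    [[-0.0788,-0.1176,0],0],
    [[-0.0788,-0.1176,0],0],
    [[-0.0788,-0.1176,0],0]
  ]
}}

```text
t: 2.65
eef_pos: [541.0, 132.6, 214.8]
tcp_rot: [3.141, 0.0, 3.137]
ft_force: [0.7, -1.0, 0.5]
opening: 0.001
grip_force: 0.0
```

Call:
{"op": "arm_command", "data": {
  "rows": [
    [[-0.0788,-0.1176,0],0],
    [[-0.0788,-0.1176,0],0],
    [[-0.0788,-0.1176,0],0],
    [[-0.0788,-0.1176,0],0],
    [[-0.0788,-0.1176,0],0]
  ]
}}

```text
t: 3.15
eef_pos: [639.4, -14.5, 214.7]
tcp_rot: [3.141, 0.0, 3.137]
ft_force: [1.2, 0.8, -0.6]
opening: 0.006
grip_force: 0.0
```

```bash
python3 - <<'E'
from h import *
np.set_printoptions(precision=3,suppress=True)
s=state();print(s['eef_pos'],s['tcp_rot'],s['joints'])
p,d,K=snap('wrist','w1.png');W=cloud(K,d);print(K['world_to_cam'])
m=(W[...,2]>63)&(W[...,2]<76)&(abs(W[...,0]-640)<40)&(abs(W[...,1]+14)<40);print('btn',W[m].mean(0),np.median(W[m],0),m.sum())
for r in models.mark_of('wrist','button_top'):print(r,w2px(K,r['position']))
E
```

```text
[639.444 -14.486 214.69 ] [3.141 0.    3.137] [-0.126  0.512  1.521  0.     1.109 -1.693]
[[   0.004    1.      -0.001   10.88 ]
 [  -0.964    0.004   -0.267  646.236]
 [  -0.267    0.002    0.964 -219.737]
 [   0.       0.       0.       1.   ]]
btn [636.435 -13.933  68.594] [636.228 -13.986  68.703] 405
{'position': [639.1, -16.4, 69.9], 'confidence': 0.79} (np.float64(312.47277298503207), np.float64(222.38525556270395))
```

View pics/w1.png

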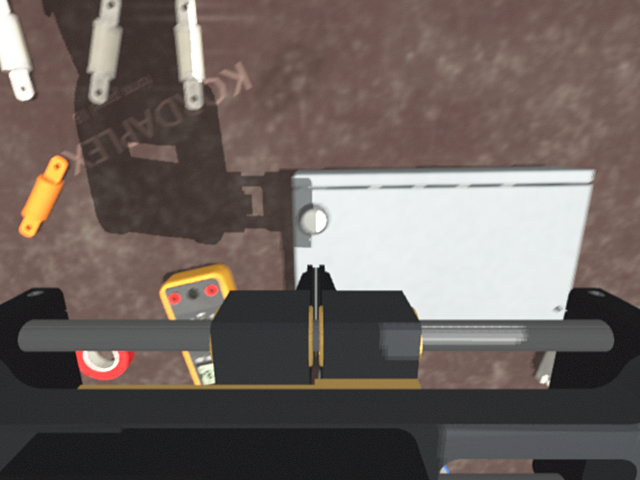

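The wrist view shows the button at (314,218) with the shut fingers directly over it, so I press.

Call:
{"op": "arm_command", "data": {
  "rows": [
    [[0,0,0.104],0],
    [[0,0,0.104],0],
    [[0,0,0.104],0],
    [[0,0,0.104],0],
    [[0,0,0.104],0]
  ]
}}

```text
t: 3.75
eef_pos: [638.4, -12.4, 83.8]
tcp_rot: [3.141, 0.0, 3.139]
ft_force: [0.6, -0.6, -0.2]
opening: 0.006
grip_force: 0.0
```

Call:
{"op": "arm_command", "data": {
  "rows": [
    [[0,0,0.02],0],
    [[0,0,0.02],0],
    [[0,0,0.02],0],
    [[0,0,0.02],0],
    [[0,0,0.016],0]
  ]
}}

```text
t: 4.25
eef_pos: [639.3, -13.0, 61.4]
tcp_rot: [-3.142, 0.002, 3.141]
ft_force: [0.1, 1.7, 4.4]
opening: 0.008
grip_force: 2.1
```

Call:
{"op": "arm_command", "data": {
  "rows": [
    [[0,0,0],0],
    [[0,0,-0.08],0],
    [[0,0,-0.16],0],
    [[0,0,-0.16],0],
    [[0,0,0],0]
  ]
}}

```text
t: 4.75
eef_pos: [640.9, -13.4, 166.2]
tcp_rot: [-3.141, 0.009, 3.141]
ft_force: [0.0, 0.5, -1.1]
opening: 0.004
grip_force: 0.0
```

```bash
cat >> h.py <<'E'
def front(W):  # panel top: z 48..62, in front of case front
    m=(abs(W[...,2]-56)<5)&(abs(W[...,1]-110)<135)&(W[...,0]<605)&(W[...,0]>430)
    q=W[m]; e=[]
    for y in range(-10,240,15):
        k=q[abs(q[:,1]-y)<4]
        if len(k): e.append((y,k[:,0].min(),k[:,0].max()))
    return np.array(e)
E
python3 - <<'E'
from h import *
np.set_printoptions(precision=1,suppress=True)
p,d,K=snap('top','top1.png');W=cloud(K,d);e=front(W);print(e)
for r in models.mark_of('top','drawer_edge')+models.mark_of('top','drawer_floor'):print(r)
E
```

```text
[[140.  535.4 545.4]
 [155.  533.5 541.5]
 [170.  534.3 544.2]
 [185.  533.  545.2]
 [200.  533.  543.6]
 [215.  534.6 544.4]
 [230.  532.9 545.5]]
{'position': [537.8, 108.4, 53.9], 'confidence': 0.94}
{'position': [604.1, 120.4, 10.3], 'confidence': 0.59}
```

View pics/top1.png

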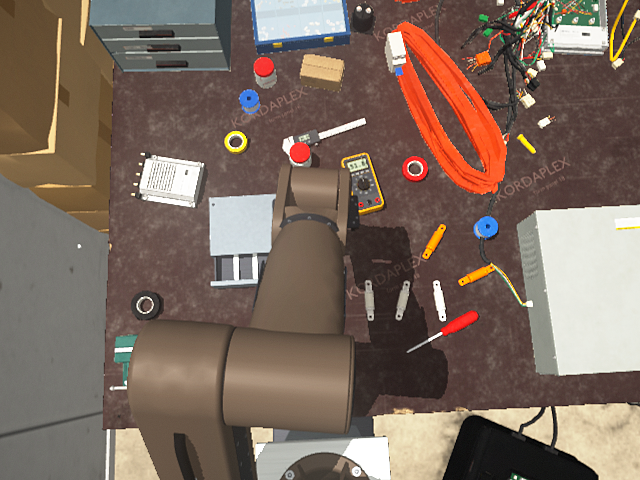

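The drawer has sprung out about 60 mm: its panel sits at x≈533–545 (pixels around (233,284)). Now hook the fingers behind the panel and pull.

Call:
{"op": "arm_command", "data": {
  "rows": [
    [[0.0544,0.0988,0],0],
    [[0.0544,0.0988,0],0],
    [[0.0544,0.0988,0],0],
    [[0.0544,0.0988,0],0],
    [[0.0544,0.0988,0],0]
  ]
}}

```text
t: 5.4
eef_pos: [569.6, 111.2, 159.1]
tcp_rot: [-3.141, -0.002, 3.141]
ft_force: [0.5, 0.5, -0.2]
opening: 0.001
grip_force: 0.0
```

Call:
{"op": "arm_command", "data": {
  "rows": [
    [[0,0,0.05],0],
    [[0,0,0.12],0],
    [[0,0,0.12],0],
    [[0,0,0.12],0],
    [[0,0,0.12],0]
  ]
}}

```text
t: 5.9
eef_pos: [570.3, 109.7, 25.5]
tcp_rot: [-3.141, -0.002, 3.141]
ft_force: [1.1, 0.5, -0.6]
opening: 0.004
grip_force: 0.0
```

Call:
{"op": "arm_command", "data": {
  "rows": [
    [[0,0,0.016],0],
    [[0.035,0,0],0],
    [[0.03,0,0],0],
    [[0.03,0,0],0],
    [[0.03,0,0],0]
  ]
}}

```text
t: 6.4
eef_pos: [539.5, 110.4, 25.3]
tcp_rot: [3.141, 0.002, 3.141]
ft_force: [2.0, -1.4, 1.1]
opening: 0.002
grip_force: 0.8
```

Call:
{"op": "arm_command", "data": {
  "rows": [
    [[0.05,0,0],0],
    [[0.05,0,0],0],
    [[0.05,0,0],0],
    [[0.04,0,0],0],
    [[0.04,0,0],0]
  ]
}}

```text
t: 6.9
eef_pos: [483.7, 110.5, 25.0]
tcp_rot: [3.141, 0.006, 3.141]
ft_force: [50.2, -4.7, -24.7]
opening: 0.006
grip_force: 24.9
```

At the stop; back off and lift.

Call:
{"op": "arm_command", "data": {
  "rows": [
    [[-0.04,0,0],0],
    [[-0.02,0,0],0],
    [[0,0,-0.1],0],
    [[0,0,-0.2],0],
    [[0,0,-0.2],0]
  ]
}}

```text
t: 7.4
eef_pos: [496.2, 110.4, 150.0]
tcp_rot: [-3.141, -0.003, 3.141]
ft_force: [0.3, 0.5, -1.0]
opening: 0.008
grip_force: 0.0
```

Call:
{"op": "arm_command", "data": {
  "rows": [
    [[0,-0.19,-0.04],0],
    [[0,-0.19,-0.04],0],
    [[0,-0.19,-0.04],0],
    [[0,-0.19,0],0],
    [[0,-0.19,0],0]
  ],
  "claw": 0.5
}}

```text
t: 7.9
eef_pos: [496.5, -128.8, 179.4]
tcp_rot: [3.141, -0.0, 3.141]
ft_force: [0.7, 1.0, 0.5]
opening: 0.369
grip_force: 0.0
```

```bash
python3 - <<'E'
from h import *
np.set_printoptions(precision=3,suppress=True)
s=state();print(s['eef_pos'],s['tcp_rot'],s['joints'])
p,d,K=snap('top','top2.png');W=cloud(K,d);e=front(W);print(e)
for r in models.mark_of('top','drawer_edge')+models.mark_of('top','drawer_floor'):print(r)
for f in fuses(p,W,lo=130,zr=(5,40)):
    if -500<f[1][1]<0 and f[1][0]<700: print(*f)
p,d,K=snap('wrist','w2.png');W=cloud(K,d)
for f in fuses(p,W,lo=130,zr=(5,30),amin=200): print('w',*f)
for r in models.mark_of('wrist','fuse_1_mid'):print(r)
E
```

```text
[ 496.463 -128.792  179.447] [ 3.141 -0.     3.141] [-0.383  0.376  1.872  0.     0.894 -1.954]
[[-10.    466.243 476.629]
 [  5.    464.804 474.859]
 [ 20.    465.459 475.283]
 [ 35.    463.967 475.74 ]
 [ 50.    464.635 474.439]
 [ 65.    465.159 475.412]
 [ 80.    463.71  473.632]
 [ 95.    464.102 474.617]
 [110.    462.991 475.389]
 [125.    463.284 473.605]
 [140.    464.004 474.561]
 [155.    462.628 474.693]
 [170.    463.608 472.919]
 [185.    462.327 473.967]
 [200.    462.425 472.035]
 [215.    462.922 472.912]
 [230.    461.886 471.559]]
{'position': [467.0, 109.9, 50.6], 'confidence': 0.72}
{'position': [529.1, 123.7, 8.2], 'confidence': 0.65}
[439.416 300.283] [ 471.74  -311.511] [98.523 21.108] 0.08185061 19.293908781176015
[425.472 341.333] [ 371.845 -266.898] [ 5.318 92.135] 2.0073113 18.140087681392174
w [165.03   80.922] [ 368.588 -263.579] [ 6.486 99.438] 2.003398 16.594154811696058
w [130.145 190.257] [ 469.532 -310.679] [101.766  21.515] 0.10041639 15.245421313957479
w [224.295 195.633] [ 475.231 -219.207] [ 22.296 101.435] 2.82245 16.617188028050407
w [307.912 199.453] [ 479.711 -135.673] [ 22.002 101.659] 3.140446 17.304439212381055
w [515.495 182.604] [460.269  76.92 ] [ 11.33  225.159] 1.6322386 20.01189023162118
w [545.743 248.326] [535.323 118.388] [113.698 210.213] 1.5820761 10.068024421629616
```

View pics/w2.png

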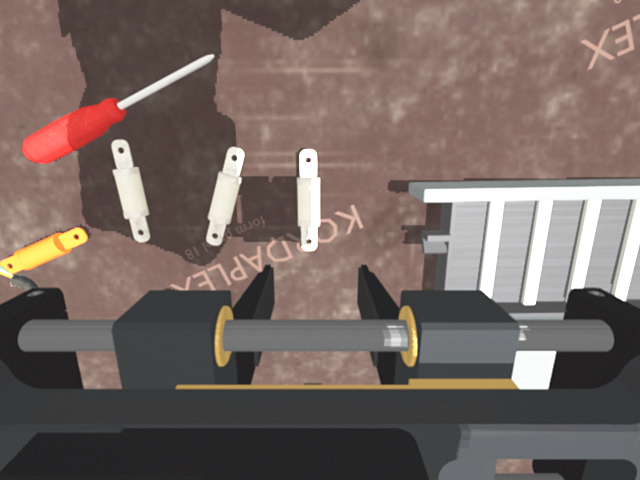

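View pics/top2.png

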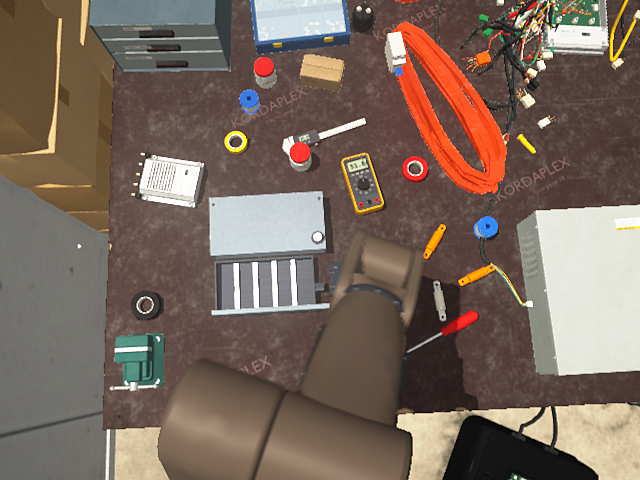

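The wrist view shows the fuses at (308,199), (224,196) and (130,190), and the tray lanes are clear. Pick the first at world (481,-136).

Call:
{"op": "arm_command", "data": {
  "rows": [
    [[0.0124,-0.0056,0.1],0],
    [[0.0124,-0.0056,0.1],0],
    [[0.0124,-0.0056,0.1],0],
    [[0.0124,-0.0056,0.1],0],
    [[0.0124,-0.0056,0.1],0]
  ]
}}

```text
t: 8.65
eef_pos: [481.4, -132.4, 53.3]
tcp_rot: [3.141, -0.0, -3.14]
ft_force: [0.6, -0.1, 0.1]
opening: 0.499
grip_force: 0.0
```

Call:
{"op": "arm_command", "data": {
  "rows": [
    [[0,0,0.05],0],
    [[0,0,0.05],0],
    [[0,0,0.05],0],
    [[0,0,0.046],0],
    [[0,0,0],0]
  ]
}}

```text
t: 9.15
eef_pos: [481.2, -133.8, 4.0]
tcp_rot: [3.141, -0.001, 3.141]
ft_force: [0.1, 1.0, -0.2]
opening: 0.498
grip_force: 0.0
```

Call:
{"op": "arm_command", "data": {
  "rows": [
    [[0,0,0],0],
    [[0,0,0],0],
    [[0,0,0],0],
    [[0,0,0],0],
    [[0,0,0],0]
  ],
  "claw": 0
}}

```text
t: 9.65
eef_pos: [481.7, -134.2, 5.6]
tcp_rot: [-3.141, 0.001, 3.141]
ft_force: [-0.2, -0.7, 4.9]
opening: 0.228
grip_force: 30.0
```

```bash
python3 - <<'E'
from h import *
np.set_printoptions(precision=3,suppress=True)
p,d,K=snap('top','top3.png');W=cloud(K,d)
hsv=cv2.cvtColor(p,cv2.COLOR_RGB2HSV)
m=((hsv[...,2]>190)&(hsv[...,1]<40)&(W[...,2]>8)&(W[...,2]<30)&(W[...,0]>470)&(W[...,0]<610)&(W[...,1]>-20)&(W[...,1]<240)).astype(np.uint8)
n,l,st,ce=cv2.connectedComponentsWithStats(m)
for i in range(1,n):
    if st[i,4]>40:
        q=W[l==i]; print(ce[i],q.mean(0),q.min(0),q.max(0),np.polyfit(q[:,0],q[:,1],1))
E
```

```text
[292.634 263.415] [583.995  51.695  17.37 ] [572.195  45.745   9.129] [595.285  59.069  22.718] [0.082 4.042]
[235.686 273.339] [565.844 196.775  17.508] [531.555 190.006   9.369] [592.722 204.617  25.426] [ -0.021 208.9  ]
```

The tray's centre appears at y≈124, offset left of the panel's centre, which fits the networks' drawer_floor reading. Lift, hover there and measure from close by.

Call:
{"op": "arm_command", "data": {
  "rows": [
    [[0,0,-0.06],0],
    [[0,0,-0.12],0],
    [[0,0,-0.14],0],
    [[0,0,-0.14],0],
    [[0,0,-0.14],0]
  ]
}}

```text
t: 10.2
eef_pos: [481.1, -133.9, 156.5]
tcp_rot: [3.141, -0.0, 3.141]
ft_force: [0.6, -0.7, -1.4]
opening: 0.231
grip_force: 30.0
```

Call:
{"op": "arm_command", "data": {
  "rows": [
    [[-0.054,0.18,0],0],
    [[-0.054,0.18,0],0],
    [[-0.054,0.18,0],0],
    [[-0.054,0.18,0],0],
    [[-0.054,0.18,0],0]
  ]
}}

```text
t: 10.7
eef_pos: [549.2, 92.8, 155.1]
tcp_rot: [3.142, -0.0, 3.141]
ft_force: [1.2, -0.0, 0.4]
opening: 0.23
grip_force: 30.0
```

```bash
python3 - <<'E'
from h import *
np.set_printoptions(precision=3,suppress=True)
s=state();print(s['eef_pos'],s['tcp_rot'],s['opening'],s['grip_force'])
p,d,K=snap('wrist','w3.png');W=cloud(K,d)
hsv=cv2.cvtColor(p,cv2.COLOR_RGB2HSV)
m=((hsv[...,2]>200)&(hsv[...,1]<40)&(abs(W[...,2]-16)<4)&(W[...,0]>470)&(W[...,0]<610)&(W[...,1]>-20)&(W[...,1]<240)).astype(np.uint8)
n,l,st,ce=cv2.connectedComponentsWithStats(m)
for i in range(1,n):
    if st[i,4]>100:
        q=W[l==i]; print(ce[i],q.mean(0),q.min(0),q.max(0),np.polyfit(q[:,0],q[:,1],1))
print(front(W))
for r in models.mark_of('wrist','drawer_floor'):print(r)
E
```

```text
[549.167  92.823 155.141] [ 3.142 -0.     3.141] 0.2302682487407455 29.99907821416855
[426.753 200.767] [528.21  195.806  15.671] [470.921 185.159  12.006] [591.186 209.099  19.764] [  0.019 185.697]
[271.672 197.588] [525.362  53.748  15.667] [472.568  45.495  12.115] [592.957  64.134  19.331] [ 0.033 36.465]
[322.179 163.499] [493.74   99.761  15.73 ] [472.588  93.38   13.568] [518.209 105.175  18.02 ] [ 0.027 86.258]
[374.518 201.5  ] [528.852 147.945  15.734] [471.764 141.45   12.029] [591.661 160.62   19.586] [  0.018 138.286]
[[-10.    461.713 472.687]
 [  5.    460.968 472.687]
 [ 20.    460.952 472.692]
 [ 35.    461.011 472.694]
 [ 50.    461.038 471.976]
 [ 65.    460.223 471.979]
 [ 80.    460.302 471.986]
 [ 95.    460.299 471.993]
 [110.    460.336 471.269]
 [125.    460.354 471.273]
 [140.    459.565 471.28 ]
 [155.    459.592 471.278]
 [170.    459.644 470.572]
 [185.    459.642 470.568]
 [200.    458.869 470.567]
 [215.    458.912 470.56 ]
 [230.    458.952 604.87 ]]
{'position': [531.6, 121.8, 12.7], 'confidence': 0.55}
{'position': [466.7, 110.2, 56.2], 'confidence': 0.45}
```

View pics/w3.png

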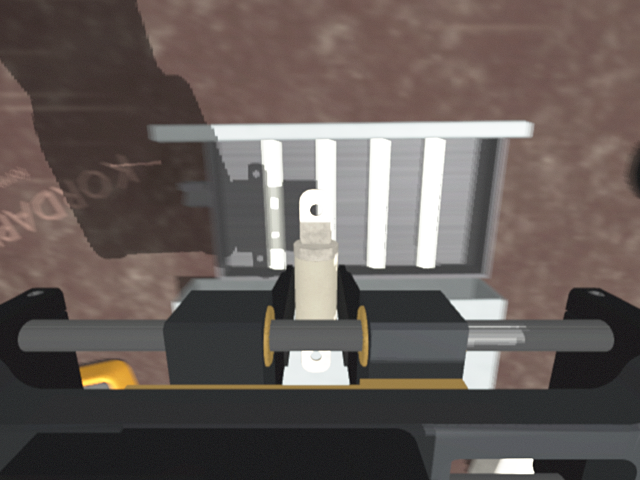

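Lane centres come out at y≈220, 172, 124, 76.5 and 29, with the tray's mid-depth at x≈532. Place the first fuse at y=172.

Call:
{"op": "arm_command", "data": {
  "rows": [
    [[0.012,0.0632,0.04],0],
    [[0.012,0.0632,0.04],0],
    [[0.012,0.0632,0.04],0],
    [[0.012,0.0632,0.04],0],
    [[0.012,0.0632,0.04],0]
  ]
}}

```text
t: 11.3
eef_pos: [533.6, 170.9, 104.1]
tcp_rot: [-3.142, -0.001, 3.141]
ft_force: [-0.5, 0.1, -0.9]
opening: 0.231
grip_force: 30.0
```

Call:
{"op": "arm_command", "data": {
  "rows": [
    [[0,0,0.08],0],
    [[0,0,0.08],0],
    [[0,0,0.06],0],
    [[0,0,0.04],0],
    [[0,0,0],0]
  ]
}}

```text
t: 11.8
eef_pos: [533.4, 170.2, 38.7]
tcp_rot: [-3.141, -0.002, 3.141]
ft_force: [-0.3, 0.3, -0.6]
opening: 0.226
grip_force: 30.0
```

Call:
{"op": "arm_command", "data": {
  "rows": [
    [[0,0.006,0.03],0],
    [[0,0,0.03],0],
    [[0,0,0.022],0],
    [[0,0,0],0],
    [[0,0,0],0]
  ]
}}

```text
t: 12.3
eef_pos: [534.1, 171.4, 19.7]
tcp_rot: [3.142, 0.0, 3.141]
ft_force: [-0.0, 0.5, -0.7]
opening: 0.229
grip_force: 30.0
```

Call:
{"op": "arm_command", "data": {
  "rows": [
    [[0,0,0],0],
    [[0,0,0],0],
    [[0,0,0],0],
    [[0,0,0],0],
    [[0,0,0],0]
  ],
  "claw": 0.42
}}

```text
t: 12.8
eef_pos: [534.1, 171.4, 19.7]
tcp_rot: [3.142, 0.0, 3.141]
ft_force: [-0.2, -0.0, -0.1]
opening: 0.418
grip_force: 0.0
```

Call:
{"op": "arm_command", "data": {
  "rows": [
    [[0,0,-0.06],0],
    [[0,0,-0.12],0],
    [[0,0,-0.14],0],
    [[0,0,-0.14],0],
    [[0,0,-0.14],0]
  ]
}}

```text
t: 13.3
eef_pos: [533.8, 171.4, 171.1]
tcp_rot: [3.142, -0.0, 3.141]
ft_force: [0.6, 0.3, -0.0]
opening: 0.421
grip_force: 0.0
```

```bash
python3 - <<'E'
from h import *
s=state();print(s['eef_pos'],s['tcp_rot'],s['opening'],s['grip_force'])
p,d,K=snap('wrist','w4.png')
E
```

```text
[533.83910531 171.35544897 171.10157013] [ 3.14153502e+00 -8.29016981e-05  3.14124814e+00] 0.4208580735890371 0.0
```

View pics/w4.png

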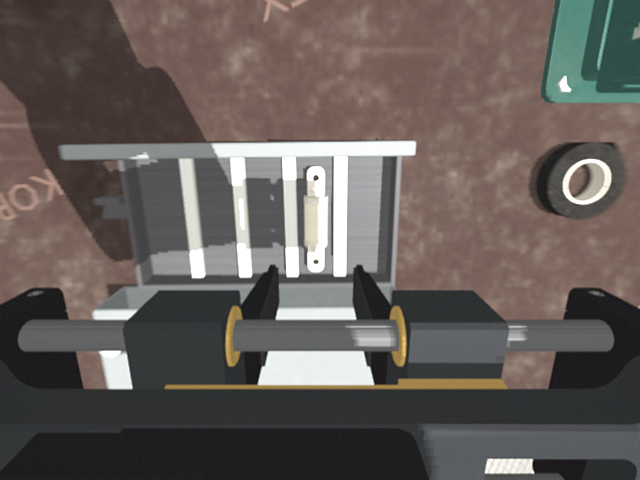

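The first fuse lies centred in its lane at (316,218). Go to the second.

Call:
{"op": "arm_command", "data": {
  "rows": [
    [[0.0228,-0.156,0],0],
    [[0.0228,-0.156,0],0],
    [[0.0228,-0.156,0],0],
    [[0.0228,-0.156,0],0],
    [[0.0228,-0.156,0],0]
  ]
}}

```text
t: 13.85
eef_pos: [505.0, -25.0, 169.6]
tcp_rot: [3.142, 0.0, 3.141]
ft_force: [0.9, -0.3, 0.3]
opening: 0.421
grip_force: 0.0
```

Call:
{"op": "arm_command", "data": {
  "rows": [
    [[0.0228,-0.156,0],0],
    [[0.0228,-0.156,0],0],
    [[0.0228,-0.156,0],0],
    [[0.0228,-0.156,0],0],
    [[0.0228,-0.156,0],0]
  ]
}}

```text
t: 14.35
eef_pos: [476.4, -220.2, 169.6]
tcp_rot: [3.142, 0.0, 3.141]
ft_force: [0.8, -0.2, 0.7]
opening: 0.422
grip_force: 0.0
```

```bash
cat > look.py <<'E'
from h import *
import sys
np.set_printoptions(precision=3,suppress=True)
s=state();print(s['eef_pos'],s['tcp_rot'],s['opening'])
p,d,K=snap('wrist',sys.argv[1]);W=cloud(K,d)
for f in fuses(p,W,lo=130,zr=(5,40),amin=200): print('w',*f)
E
python3 look.py w5.png
```

```text
[ 476.448 -220.151  169.558] [3.142 0.    3.141] 0.42212131680590975
w [264.535 102.883] [ 368.781 -264.493] [  8.065 100.669] 1.981946 16.558200412024007
w [220.777 210.798] [ 469.516 -311.639] [101.532  22.386] 0.08982843 16.62024159336346
w [315.656 216.882] [ 475.467 -219.647] [ 22.054 101.893] 2.8259737 17.087309043733427
w [ 41.225 250.094] [ 505.804 -479.107] [117.411   7.116] 0.48270842 32.48199797938719
w [562.211 207.473] [460.733  31.953] [ 12.031 137.136] 1.6690645 23.087745146968587
w [  7.627 265.619] [ 511.944 -531.23 ] [89.323  4.065] 0.012813793 14.320544221493947
w [584.181 265.661] [527.88   47.993] [113.927 140.621] 1.7377414 10.312280827600887
w [107.69 307.85] [ 570.705 -437.316] [31.07  11.768] 0.51542616 16.501879175941582
w [115.368 364.091] [ 637.387 -435.256] [44.145 24.186] 0.84905744 24.283777264748522
w [530.069 355.598] [635.377  22.101] [56.284 14.313] 1.567066 5.851358806829808
```

Call:
{"op": "arm_command", "data": {
  "rows": [
    [[0,0,0.08],0.034],
    [[0,0,0.1],0.034],
    [[0,0,0.1],0.034],
    [[0,0,0.1],0],
    [[0,0,0.08],0]
  ]
}}

```text
t: 14.9
eef_pos: [476.7, -218.4, 53.2]
tcp_rot: [3.141, -0.001, 2.82]
ft_force: [0.2, -0.5, -0.3]
opening: 0.422
grip_force: 0.0
```

Call:
{"op": "arm_command", "data": {
  "rows": [
    [[0,0,0.06],0],
    [[0,0,0.06],0],
    [[0,0,0.05],0],
    [[0,0,0.026],0],
    [[0,0,0],0]
  ]
}}

```text
t: 15.4
eef_pos: [476.7, -218.4, 4.9]
tcp_rot: [3.141, -0.001, 2.821]
ft_force: [-0.2, 0.2, 0.1]
opening: 0.422
grip_force: 0.0
```

Call:
{"op": "arm_command", "data": {
  "rows": [
    [[0,0,0],0],
    [[0,0,0],0],
    [[0,0,0],0],
    [[0,0,0],0],
    [[0,0,0],0]
  ],
  "claw": 0
}}

```text
t: 15.9
eef_pos: [477.2, -218.7, 6.2]
tcp_rot: [-3.141, 0.001, 2.821]
ft_force: [-1.3, 0.2, 6.1]
opening: 0.231
grip_force: 30.0
```

Call:
{"op": "arm_command", "data": {
  "rows": [
    [[0,0,-0.06],0],
    [[0,0,-0.12],0],
    [[0,0,-0.14],-0.034],
    [[0,0,-0.14],-0.034],
    [[0,0,-0.14],-0.034]
  ]
}}

```text
t: 16.4
eef_pos: [476.7, -218.4, 157.1]
tcp_rot: [3.141, -0.0, -3.138]
ft_force: [0.8, -0.4, -0.6]
opening: 0.23
grip_force: 30.0
```

Call:
{"op": "arm_command", "data": {
  "rows": [
    [[-0.0228,0.137,0],0],
    [[-0.0228,0.137,0],0],
    [[-0.0228,0.137,0],0],
    [[-0.0228,0.137,0],0],
    [[-0.0228,0.137,0],0]
  ]
}}

```text
t: 16.9
eef_pos: [505.4, -46.0, 155.7]
tcp_rot: [3.142, 0.0, 3.141]
ft_force: [0.5, 0.6, -0.8]
opening: 0.232
grip_force: 30.0
```

Call:
{"op": "arm_command", "data": {
  "rows": [
    [[-0.0228,0.137,0],0],
    [[-0.0228,0.137,0],0],
    [[-0.0228,0.137,0],0],
    [[-0.0228,0.137,0.06],0],
    [[-0.0228,0.137,0.08],0]
  ]
}}

```text
t: 17.4
eef_pos: [534.5, 125.4, 121.0]
tcp_rot: [3.141, 0.002, 3.141]
ft_force: [0.4, -0.1, -0.7]
opening: 0.234
grip_force: 30.0
```

Call:
{"op": "arm_command", "data": {
  "rows": [
    [[0,0,0.1],0],
    [[0,0,0.1],0],
    [[0,0,0.08],0],
    [[0,0,0.04],0],
    [[0,0,0],0]
  ]
}}

```text
t: 17.9
eef_pos: [533.5, 123.8, 39.7]
tcp_rot: [-3.141, -0.002, 3.141]
ft_force: [-0.8, -0.1, 0.3]
opening: 0.231
grip_force: 30.0
```

Call:
{"op": "arm_command", "data": {
  "rows": [
    [[0,0,0.03],0],
    [[0,0,0.03],0],
    [[0,0,0.025],0],
    [[0,0,0],0],
    [[0,0,0],0]
  ]
}}

```text
t: 18.4
eef_pos: [534.1, 123.9, 19.4]
tcp_rot: [3.142, -0.0, 3.141]
ft_force: [-0.3, 0.1, -0.8]
opening: 0.228
grip_force: 30.0
```

Call:
{"op": "arm_command", "data": {
  "rows": [
    [[0,0,0],0],
    [[0,0,0],0],
    [[0,0,0],0],
    [[0,0,0],0],
    [[0,0,0],0]
  ],
  "claw": 0.42
}}

```text
t: 18.9
eef_pos: [534.1, 123.9, 19.5]
tcp_rot: [3.142, 0.0, 3.141]
ft_force: [0.3, 0.2, 0.5]
opening: 0.42
grip_force: 0.0
```

Call:
{"op": "arm_command", "data": {
  "rows": [
    [[0,0,-0.06],0],
    [[0,0,-0.12],0],
    [[0,0,-0.14],0],
    [[0,0,-0.14],0],
    [[0,0,-0.14],0]
  ]
}}

```text
t: 19.4
eef_pos: [533.8, 123.9, 170.8]
tcp_rot: [3.142, -0.0, 3.141]
ft_force: [0.9, 0.9, -0.9]
opening: 0.421
grip_force: 0.0
```

```bash
python3 look.py w6.png
```

```text
[533.809 123.865 170.842] [ 3.142 -0.     3.141] 0.42082911246373056
w [304.675 217.619] [533.192  96.536] [118.934 185.526] 1.5786197 15.354577583080498
w [404.642 213.192] [531.889 216.785] [119.12   54.349] 0.009868117 10.06435568117729
w [427.191 251.222] [549.359 216.868] [152.489  68.517] 0.051317897 33.27107243266681
w [627.411 187.924] [497.213 422.563] [43.888 35.812] 0.20322631 17.572653267418445
w [216.255 285.998] [602.825  16.984] [79.638 51.973] 1.1685938 7.284790311324969
w [315.365 294.762] [611.926 124.431] [38.127 79.019] 1.5895114 6.039834382911209
w [502.177 465.386] [814.324 336.419] [38.413 21.708] 1.5612754 37.37882902252642
```

View pics/w6.png

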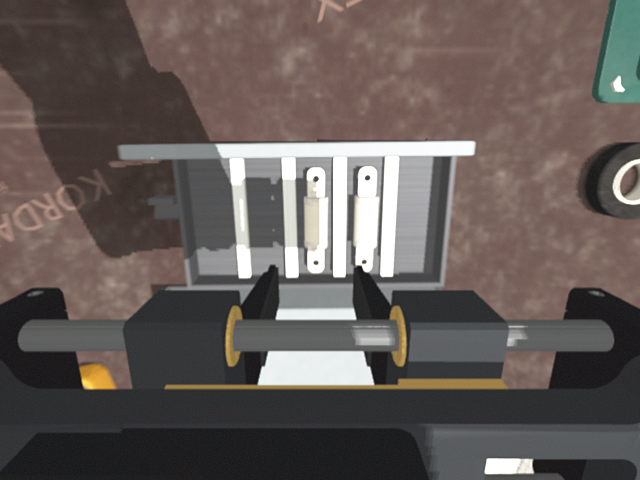

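Both fuses sit cleanly in lanes at (316,220) and (366,220). Now the third.

Call:
{"op": "arm_command", "data": {
  "rows": [
    [[0.0254,-0.1742,0],0],
    [[0.0254,-0.1742,0],0],
    [[0.0254,-0.1742,0],0],
    [[0.0254,-0.1742,0],0],
    [[0.0254,-0.1742,0],0]
  ]
}}

```text
t: 19.95
eef_pos: [501.7, -95.4, 169.4]
tcp_rot: [3.142, 0.0, 3.141]
ft_force: [0.5, -0.1, -0.1]
opening: 0.422
grip_force: 0.0
```

Call:
{"op": "arm_command", "data": {
  "rows": [
    [[0.0254,-0.1742,0],0],
    [[0.0254,-0.1742,0],0],
    [[0.0254,-0.1742,0],0],
    [[0.0254,-0.1742,0],0],
    [[0.0254,-0.1742,0],0]
  ]
}}

```text
t: 20.45
eef_pos: [469.8, -313.4, 169.3]
tcp_rot: [3.142, 0.0, 3.141]
ft_force: [1.0, 0.5, 0.5]
opening: 0.418
grip_force: 0.0
```

```bash
python3 look.py w7.png | head -5
```

```text
[ 469.798 -313.375  169.253] [3.142 0.    3.141] 0.4181264705625544
w [ 74.156 155.67 ] [ 429.75  -497.762] [300.842  72.866] 0.0139625305 24.613578097936283
w [366.31  111.609] [ 369.609 -266.194] [  8.469 105.173] 1.9761533 16.620898373996255
w [315.88  217.577] [ 469.837 -311.837] [101.38   22.198] 0.08844991 17.020920556549953
w [613.96  217.029] [461.773 -15.55 ] [12.244 44.481] 1.8741711 21.4032308865834
```

Call:
{"op": "arm_command", "data": {
  "rows": [
    [[0,0.002,0.08],-0.03],
    [[0,0,0.1],0],
    [[0,0,0.1],0],
    [[0,0,0.1],0],
    [[0,0,0.08],0]
  ]
}}

```text
t: 21.0
eef_pos: [470.1, -310.8, 52.9]
tcp_rot: [3.141, -0.001, -3.048]
ft_force: [0.1, -0.2, 0.9]
opening: 0.42
grip_force: 0.0
```

Call:
{"op": "arm_command", "data": {
  "rows": [
    [[0,0,0.06],0],
    [[0,0,0.06],0],
    [[0,0,0.05],0],
    [[0,0,0.024],0],
    [[0,0,0],0]
  ]
}}

```text
t: 21.5
eef_pos: [470.2, -310.9, 5.2]
tcp_rot: [3.141, -0.001, -3.048]
ft_force: [-0.8, 0.0, 0.4]
opening: 0.42
grip_force: 0.0
```

Call:
{"op": "arm_command", "data": {
  "rows": [
    [[0,0,0],0],
    [[0,0,0],0],
    [[0,0,0],0],
    [[0,0,0],0],
    [[0,0,0],0]
  ],
  "claw": 0
}}

```text
t: 22.0
eef_pos: [470.7, -311.3, 6.4]
tcp_rot: [-3.141, 0.001, -3.048]
ft_force: [-0.8, -0.6, 7.0]
opening: 0.226
grip_force: 30.0
```

Call:
{"op": "arm_command", "data": {
  "rows": [
    [[0,0,-0.06],0],
    [[0,0,-0.12],0],
    [[0,0,-0.14],0.03],
    [[0,0,-0.14],0],
    [[0,0,-0.14],0]
  ]
}}

```text
t: 22.5
eef_pos: [470.2, -310.9, 157.2]
tcp_rot: [3.141, -0.0, 3.141]
ft_force: [0.1, 0.1, 0.2]
opening: 0.229
grip_force: 30.0
```

Call:
{"op": "arm_command", "data": {
  "rows": [
    [[-0.0252,0.155,0],0],
    [[-0.0252,0.155,0],0],
    [[-0.0252,0.155,0],0],
    [[-0.0252,0.155,0],0],
    [[-0.0252,0.155,0],0]
  ]
}}

```text
t: 23.0
eef_pos: [501.9, -115.8, 155.9]
tcp_rot: [3.142, 0.0, 3.141]
ft_force: [1.0, -0.9, -0.5]
opening: 0.232
grip_force: 30.0
```

Call:
{"op": "arm_command", "data": {
  "rows": [
    [[-0.0252,0.155,0],0],
    [[-0.0252,0.155,0],0],
    [[-0.0252,0.155,0],0],
    [[-0.0252,0.155,0.06],0],
    [[-0.0252,0.155,0.08],0]
  ]
}}

```text
t: 23.5
eef_pos: [534.0, 78.1, 121.3]
tcp_rot: [3.141, 0.002, 3.141]
ft_force: [0.5, -0.6, -0.9]
opening: 0.228
grip_force: 30.0
```

Call:
{"op": "arm_command", "data": {
  "rows": [
    [[0,0,0.1],0],
    [[0,0,0.1],0],
    [[0,0,0.08],0],
    [[0,0,0.04],0],
    [[0,0,0],0]
  ]
}}

```text
t: 24.0
eef_pos: [533.0, 76.4, 40.0]
tcp_rot: [3.142, -0.002, 3.141]
ft_force: [-0.3, -0.8, -0.1]
opening: 0.231
grip_force: 30.0
```

Call:
{"op": "arm_command", "data": {
  "rows": [
    [[0,0,0.03],0],
    [[0,0,0.03],0],
    [[0,0,0.025],0],
    [[0,0,0],0],
    [[0,0,0],0]
  ]
}}

```text
t: 24.5
eef_pos: [533.6, 76.4, 19.7]
tcp_rot: [3.142, 0.0, 3.141]
ft_force: [-0.5, -0.1, -0.9]
opening: 0.231
grip_force: 30.0
```

Call:
{"op": "arm_command", "data": {
  "rows": [
    [[0,0,0],0],
    [[0,0,0],0],
    [[0,0,0],0],
    [[0,0,0],0],
    [[0,0,0],0]
  ],
  "claw": 0.42
}}

```text
t: 25.0
eef_pos: [533.6, 76.4, 19.7]
tcp_rot: [3.142, 0.0, 3.141]
ft_force: [0.6, 0.3, -0.9]
opening: 0.415
grip_force: 0.0
```

Call:
{"op": "arm_command", "data": {
  "rows": [
    [[0,0,-0.06],0],
    [[0,0,-0.12],0],
    [[0,0,-0.14],0],
    [[0,0,-0.14],0],
    [[0,0,-0.14],0]
  ]
}}

```text
t: 25.5
eef_pos: [533.3, 76.4, 171.1]
tcp_rot: [3.142, -0.0, 3.141]
ft_force: [0.6, 0.5, 0.4]
opening: 0.417
grip_force: 0.0
```

```bash
python3 look.py w8.png >/dev/null; python3 -c "
from h import *
snap('scene','scene1.png'); snap('top','top4.png')
a=cv2.imread('pics/w8.png');b=cv2.imread('pics/scene1.png');c=cv2.imread('pics/top4.png')
r=lambda i:cv2.resize(i,(400,300));cv2.imwrite('pics/m1.png',np.vstack([np.hstack([r(a),r(b)]),np.hstack([r(c),r(c[180:340,190:403])])]))"
```

```text
(no output)
```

View pics/m1.png

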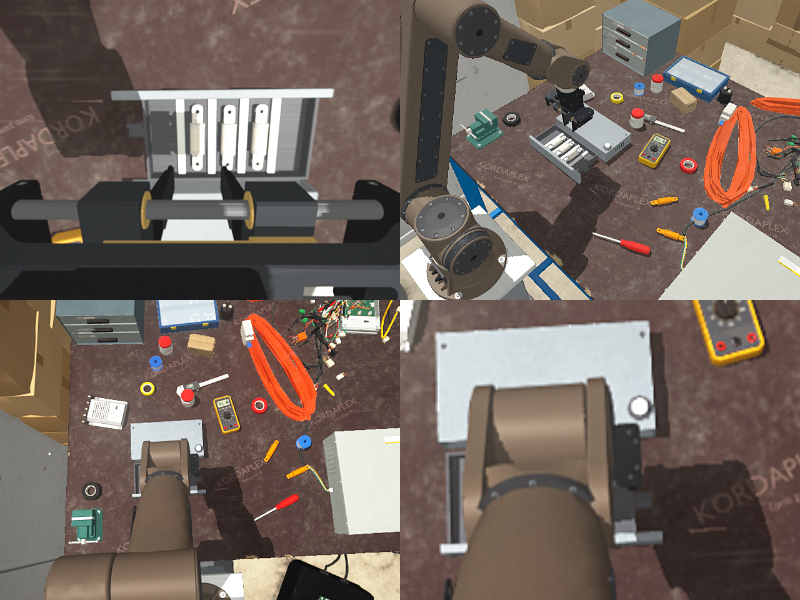

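All three fuses lie in separate lanes (wrist view, top left of the montage), and no white fuse is left on the bench. Move in front of the panel and push it shut.

Call:
{"op": "arm_command", "data": {
  "rows": [
    [[0.0824,0.0268,0],0],
    [[0.0824,0.0268,0],0],
    [[0.0824,0.0268,0],0],
    [[0.0824,0.0268,0],0],
    [[0.0824,0.0268,0],0]
  ],
  "claw": 0
}}

```text
t: 26.15
eef_pos: [429.1, 110.1, 168.4]
tcp_rot: [-3.141, -0.002, 3.141]
ft_force: [-0.1, -0.2, 0.5]
opening: 0.06
grip_force: 0.0
```

Call:
{"op": "arm_command", "data": {
  "rows": [
    [[0,0,0.1],0],
    [[0,0,0.12],0],
    [[0,0,0.12],0],
    [[0,0,0.12],0],
    [[0,0,0.1],0]
  ]
}}

```text
t: 26.65
eef_pos: [429.4, 109.8, 27.3]
tcp_rot: [-3.141, -0.002, 3.141]
ft_force: [0.5, -0.7, -0.4]
opening: 0.005
grip_force: 0.0
```

Call:
{"op": "arm_command", "data": {
  "rows": [
    [[-0.04,0,0],0],
    [[-0.04,0,0],0],
    [[-0.04,0,0],0],
    [[-0.04,0,0],0],
    [[-0.04,0,0],0]
  ]
}}

```text
t: 27.15
eef_pos: [481.9, 110.0, 30.5]
tcp_rot: [3.141, 0.002, 3.141]
ft_force: [-2.7, 0.5, 1.2]
opening: -0.005
grip_force: 0.9
```

Call:
{"op": "arm_command", "data": {
  "rows": [
    [[-0.04,0,0],0],
    [[-0.05,0,0],0],
    [[-0.05,0,0],0],
    [[-0.05,0,0],0],
    [[-0.05,0,0],0]
  ]
}}

```text
t: 27.65
eef_pos: [541.0, 110.0, 29.8]
tcp_rot: [3.141, -0.001, 3.141]
ft_force: [-6.1, 2.2, 4.1]
opening: 0.004
grip_force: 2.9
```

Call:
{"op": "arm_command", "data": {
  "rows": [
    [[-0.04,0,0],0],
    [[-0.04,0,0],0],
    [[-0.03,0,0],0],
    [[-0.03,0,0],0],
    [[-0.02,0,0],0]
  ]
}}

```text
t: 28.15
eef_pos: [580.1, 110.2, 29.6]
tcp_rot: [3.141, -0.003, 3.141]
ft_force: [-7.8, 3.7, 3.5]
opening: 0.006
grip_force: 3.7
```

Call:
{"op": "arm_command", "data": {
  "rows": [
    [[-0.008,0,0],0],
    [[-0.008,0,0],0],
    [[0,0,0],0],
    [[0,0,0],0],
    [[0,0,0],0]
  ]
}}

```text
t: 28.65
eef_pos: [583.5, 110.2, 29.5]
tcp_rot: [3.141, -0.003, 3.141]
ft_force: [-9.4, 4.3, 4.4]
opening: 0.004
grip_force: 4.4
```

Call:
{"op": "arm_command", "data": {
  "rows": [
    [[-0.006,0,0],0],
    [[-0.006,0,0],0],
    [[0,0,0],0],
    [[0,0,0],0],
    [[0,0,0],0]
  ]
}}

```text
t: 29.15
eef_pos: [583.5, 110.2, 29.5]
tcp_rot: [-3.141, -0.01, -3.141]
ft_force: [-21.8, 2.3, 15.6]
opening: 0.006
grip_force: 11.4
```

Hard stop reached at 22 N. Back off, lift and check.

Call:
{"op": "arm_command", "data": {
  "rows": [
    [[0.03,0,0],0],
    [[0.06,0,0],0],
    [[0.1,0,0],0],
    [[0.15,0,0],0],
    [[0.15,0,0],0]
  ]
}}

```text
t: 29.65
eef_pos: [465.0, 109.9, 29.8]
tcp_rot: [3.141, 0.002, 3.141]
ft_force: [1.1, 0.5, -0.2]
opening: 0.004
grip_force: 0.0
```

Call:
{"op": "arm_command", "data": {
  "rows": [
    [[0,0,-0.1],0],
    [[0,0,-0.18],0],
    [[0,0,-0.18],0],
    [[0,-0.15,-0.15],0],
    [[0,-0.15,0],0]
  ]
}}

```text
t: 30.15
eef_pos: [467.7, 36.6, 184.7]
tcp_rot: [-3.141, 0.009, -3.139]
ft_force: [1.1, -0.1, -1.1]
opening: 0.007
grip_force: 0.0
```

Call:
{"op": "arm_command", "data": {
  "rows": [
    [[0,-0.18,0],0],
    [[0,-0.18,0],0],
    [[0,-0.18,0],0],
    [[0,-0.18,0],0],
    [[0,0,0],0]
  ]
}}

```text
t: 30.65
eef_pos: [465.9, -147.8, 180.3]
tcp_rot: [-3.14, 0.002, 3.137]
ft_force: [-0.1, 0.7, 0.0]
opening: 0.002
grip_force: 0.0
```

```bash
python3 -c "
from h import *
np.set_printoptions(precision=1,suppress=True)
s=state();print(s['eef_pos'],s['ft_force'])
p,d,K=snap('top','top5.png');W=cloud(K,d);print(front(W)[::4])
A=[];m=(abs(W[...,2]-58)<5)
for u in range(225,310,4):
    v=np.where(m[185:330,u])[0]+185; A.append(W[v.max(),u,:2])
print(np.mean(A,0))
for f in fuses(p,W,lo=130,zr=(5,40)):
    if -500<f[1][1]<0 and f[1][0]<700: print(*f)
snap('scene','scene2.png')
cv2.imwrite('pics/m2.png',np.hstack([cv2.resize(cv2.imread('pics/top5.png'),(400,300)),cv2.resize(cv2.imread('pics/scene2.png'),(400,300))]))"
```

```text
[ 465.9 -147.8  180.3] [-0.1  0.7  0. ]
[[-10.  597.2 602.9]
 [ 50.  596.2 605. ]
 [110.  596.  604.1]
 [170.  593.8 604. ]
 [230.  594.8 604.9]]
[596.5 112.6]
```

View pics/m2.png

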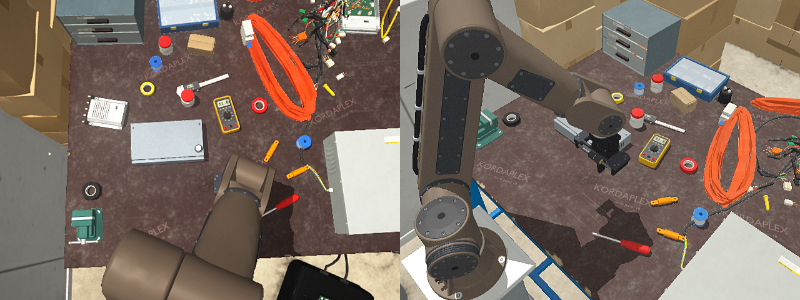

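The drawer is shut and holding: its front is at x≈596.5, against 597 at the start. The bench is clear of white fuses and the bystanders have not moved.

```bash
python3 -c "
from cell import env
print(env.job_done())"
```

```text
the job is handed in; nothing more can be done
None
```

I laid all three white fuses in separate lanes, pushed the drawer shut until it latched, left the multimeter, tape and solder reel in place, and handed the job in; no verdict came back.

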